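Hold an extract paddle in the reader's slot

TASK

Slide the reader's dust shutter fully open by its orange tab, then take the yellow-capped sample paddle from the rack and lower it through the reader's narrow slot until the white band around its blade is level with the slot's mouth. Keep holding it there, still and upright, not forced against the slot, with its cap clear of the reader: the program finishes while the gripper is still holding the paddle in the slot. Leave the other two paddles and everything else on the bench where they are.

Things in the scene. Friction and masses are not known exactly. Their poses are not given: they have to be found in the camera images.
- reader: The fixed white bench instrument, a hollow box 180 mm (x) x 200 mm (y) x 120 mm tall, with a display on its front (-x) face; origin under its centre on the bench, z up. Empty inside, from under its 12 mm thick top plate down to the bench. It stands left or right on the bench, the rack on the other side, each turned up to 0.35 rad.
- slot (a point): Centre of the slot's mouth on the top face of the reader, 120 mm above the bench, 35 mm from the reader's centre towards its -y. The slot, framed in black, is 10 mm wide along x and 42 mm long along y, and goes straight down through the 12 mm top plate. Axes as the reader's.
- shutter_tab (a point): Middle of the orange upright tab of the reader's grey dust shutter, 30 mm above the reader's top face. Axes as the reader's. Tab: 30 mm (x) x 10 mm thick (y), from 6 to 48 mm above the top face. Under it the shutter plate, 62 x 56 mm, its top 6 mm above the top face. When shut, plate and tab are centred over the slot.
- shutter (a joint): Shutter travel in m: 0 shut (tab right over the slot), 0.060 fully open, at its stop (tab 60 mm from the slot along the reader's +y). About 1 N of friction; it stays where it is left. Starts between 0 and 0.015.
- sample_grip (a point): Centre of the yellow sample paddle's grip tab: 14 mm thick (x), 40 mm wide (y), 46 mm tall; z up. Below this point: 23 to 29 mm, a flange 18 x 50 mm; 29 to 109 mm, the grey blade 8 x 40 mm, its last 8 mm tapering to 3 x 34 mm; the middle of its white band (14 mm high) at 62 mm. Same when turned half round. 50 to 100 g. If let go in the slot it drops to its flange.
- rack: The blue fixed rack, 70 mm (x) x 212 mm (y) x 105 mm tall; origin under its centre on the bench, z up. Three holes of 11 x 43 mm in a row along its y at -66, 0 and +66 mm; in each a paddle hangs upright by its flange, thickness along the rack's x. The yellow paddle may be in any.
- blue_paddle_grip (a point): Centre of the grip of the blue-capped paddle, otherwise the same as the sample paddle; a bystander in the rack.
- red_paddle_grip (a point): Centre of the grip of the red-capped paddle, otherwise the same as the sample paddle; a bystander in the rack.
- beaker: Glass beaker, 60 mm across, 80 mm tall; origin under its centre. A bystander.
- bottle: Amber bottle with blue cap, 64 mm across, 150 mm tall, at the back of the bench; origin under its centre. A bystander.
- jar: Glass jar with yellow lid, 60 mm across, 80 mm tall, at the back of the bench; origin under its centre. A bystander.
- marker: Black marker pen lying on the bench, 130 mm (x) x 14 x 14 mm; origin under its centre. A bystander.
There are look-alikes about, which are no part of the job. Leave any turquoise look-alike of the part that bears sample_grip alone.

How it is judged (in metres and radians):
On the way, in this order (a step that is already met when the one before it is completed fails the run):
1. the shutter has been slid open (at least 52 of its 60 mm) (value of joint shutter above 0.052 m), for 0.2 s.
2. the sample paddle's blade has passed at least 15 mm down through the slot (horizontal distance between sample_grip and slot below 0.006 m and angle between the y axis of sample_grip and the y axis of slot, either way round below 0.15 rad and z of sample_grip in the frame of slot below 0.094 m), for 0.2 s.
At the end, for the whole second after the job is handed in: Gripper holds the paddle (over 2 N) still (under 20 mm/s), within 0.1 rad of upright, 6 mm and 0.15 rad of the slot's axis, band middle within 8 mm of the mouth's height, under 10 N on the reader; shutter open 52 mm; other paddles moved under 25 mm, vessels 30, marker 40 (horizontal distance between sample_grip and slot below 0.006 m and angle between the y axis of sample_grip and the y axis of slot, either way round below 0.15 rad and z of sample_grip in the frame of slot between 0.054 and 0.07 m and angle between sample_grip's own z axis and vertical below 0.1 rad and linear speed of sample below 0.02 m/s and contact force between the fingers and sample above 2 N and contact force between sample and reader below 10 N and value of joint shutter above 0.052 m and distance of each of blue_paddle_grip, red_paddle_grip from where it was at the start of the episode below 0.025 m and distance of each of beaker, bottle, jar from where it was at the start of the episode below 0.03 m and distance of marker from where it was at the start of the episode below 0.04 m); the arm keeps its last pose, push and grip.
It fails at once if another paddle is moved over 25 mm (distance of any of blue_paddle_grip, red_paddle_grip from where it was at the start of the episode above 0.025 m).
It fails at once if the beaker, bottle or jar is moved over 30 mm (distance of any of beaker, bottle, jar from where it was at the start of the episode above 0.03 m).
It fails at once if the marker is moved over 40 mm (distance of marker from where it was at the start of the episode above 0.04 m).
It also fails if it takes over 54 s, if anything falls off the work surface, if the arm or the gripper's body presses on something with over 40 N, if the wrist force passes 120 N, or if a joint passes its speed limit or range.

ROBOT

A 6-joint arm with a two-finger parallel gripper is mounted at the origin on the work surface. World frame = base frame: x ahead of the robot, y to its left, z up, the work surface at z = 0. Lengths are in m, angles in degrees, forces in N, time in s.
With the tool pointing down it reaches from about 0.3 to 0.75 m from the base axis. Payload 8.5 kg.
Tool frame: the origin (TCP) lies on the centre line of the jaws, within the pads' length; the fingertips stand 11 mm ahead of it and the grasp point (between the pads) lies 8 mm behind it; x points along the fingers, y is the direction in which the jaws open and shut, and the axes are right-handed (so a half turn about x gives the same grasp; the last joint's range is limited). The gripper opens to 85 mm and grips with 20 to 120 N. Pads are 22 mm wide; open, the fingers measure 114 mm over their backs; the gripper's body (76 mm by 85 mm) begins 54 mm behind the grasp point. The pads swing forward as they close: fully open they stand 13 mm farther back than shut.
Start: joints at [64.383, 21.807, 74.336, -0, 83.858, -12.336], TCP at [0.126, 0.535, 0.242] pointing down, gripper open.
Joint ranges: [-178.18, 178.18], [-50.72, 133.34], [12.68, 142.11], [-81.47, 261.47], [9.98, 163.14], [-165.26, 165.26]. Speed limits (degrees/s): [136.94, 136.94, 180, 180, 180, 180].

INTERFACE

Orientations are given as a 3x3 rotation matrix whose columns are the frame's x, y, z axes.
In Python, from rig import env gives the robot as it stands.
- The arm moves only by the tool carry_out, never from a script. Its argument "motion" is a list that holds one entry, the list of rows, each a list of 7 numbers: the shift along the tool's x, y, z in cm, then the turn, a rotation vector about the tool's x, y, z in rad, then the finger opening in cm, from 0 to 8.54. A call has 1 to 5 rows; each row is the pose to reach, as a shift and turn from the pose commanded when the call began, along the tool's axes at that moment; what a row does not reach only later rows make up. A row lasts 1/12 s, in which the tool goes at most 41.7 mm and 7.16 degrees, less where a joint would pass 70% of its speed; a pose out of reach is approached as far as the arm can. A call with a gripper value outside its range is refused whole. The fingers move at their own pace and stop on an object; "grip_force" is the grip in N (left out, the last holds). Time passes only in rows, so rows that repeat a pose let the fingers close. It gives the time, the measured TCP pose, the force and the opening at its end, in the units of the state.
- env.observe(): the state, without advancing time (a new reading comes with each control period).
- env.get_image(name): name is "scene" or "top" or "wrist"; returns a dict with "image" (480x640x3 uint8, red, green, blue), "fov_y" (degrees; the focal length in pixels is half the picture's height over the tangent of half this angle, whatever the lens; pixels are square), "cx", "cy" (the principal point, pixels), "k1" (the pictures are not rectified: a ray, as slopes to the right and down, at radius r is drawn at 1 + k1 r^2 times it, then the intrinsics apply), "R" (3x3) and "t" (3): a world point X has camera coordinates R X + t. Camera axes: x right, y down, z forward; pixel columns grow to the right and rows downward; lengths in m; the calibration is good to about 2 mm. A picture is of the moment at which its call begins. There is no depth.
- env.close_job(): hands the job in, once; it reports no verdict.
The state is a dict: "time_s": time; "q": joint angles; "qvel": joint speeds; "joint_efforts": joint torques, N m; "position": TCP position; "tool_rot": TCP orientation; "ft_force": force on the tool from outside, world axes, zero at the start; "wrist_torque": the same for the moment, N m; "grip_width": finger opening in m.
Only numpy, scipy, OpenCV 4.12 (cv2) and the standard library are available. Lean on these libraries where they do the work, as an engineer would, in place of code of your own. Each camera call takes 0.05 s, during which the arm holds its last target. There are 200 camera calls.

## Working session

There is one attempt and no reset: what is moved stays moved. The work goes in short steps, Python scripts to look and compute and a tool call to move; the robot and the scene stay as the last step left them, time stands still between calls to the robot, and variables do not carry over. Pictures are saved under pics/ and viewed, on a budget of 10 in all, crops included, one or two more only if the job needs it, and the job is handed in when it is done.

Besides the shell and the picture viewer there is one more tool, called after "Request:" as name(argument=value, ...), one argument or row to a line, values as JSON. carry_out: Moves the arm, as the interface text tells. Its arguments: {"type":"object","properties":{"motion":{"type":"array","items":{"type":"array","items":{"type":"array","items":{"type":"number"}}}},"grip_force":{"type":"number"}},"required":["motion"]}

```bash
mkdir -p pics; cat > h.py <<'E'
import numpy as np, cv2
from rig import env
def cam(n):
    d=env.get_image(n); d['f']=240/np.tan(np.radians(d['fov_y'])/2); d['R']=np.array(d['R']); d['t']=np.array(d['t']); return d
def ray(d,u,v):
    K=np.array([[d['f'],0,d['cx']],[0,d['f'],d['cy']],[0,0,1.]])
    p=cv2.undistortPoints(np.array([[[u,v]]],float),K,np.array([d['k1'],0,0,0.]))[0,0]
    # k1 model same as OpenCV's radial
    return -d['R'].T@d['t'], d['R'].T@np.array([p[0],p[1],1.])
def onplane(d,u,v,z):
    c,r=ray(d,u,v); return c+r*(z-c[2])/r[2]
def proj(d,X):
    K=np.array([[d['f'],0,d['cx']],[0,d['f'],d['cy']],[0,0,1.]])
    return cv2.projectPoints(np.array(X,float).reshape(-1,1,3),cv2.Rodrigues(d['R'])[0],d['t'],K,np.array([d['k1'],0,0,0.]))[0][:,0]
def save(d,n): cv2.imwrite('pics/'+n,cv2.cvtColor(d['image'],cv2.COLOR_RGB2BGR))
E
python3 - <<'E'
from h import *
for n in ['scene','top']:
    d=cam(n); save(d,n+'1.png'); print(n,d['f'],d['k1'],-d['R'].T@d['t'],d['R'].round(2).tolist())
s=env.observe(); print(s['time_s'],s['position'],s['tool_rot'])
E
```

```text
scene 547.3972899686058 -0.16903056625235235 [1.10568761 0.69232743 0.79203221] [[-0.78, 0.62, -0.01], [0.4, 0.49, -0.78], [-0.48, -0.61, -0.63]]
top 493.1891416127731 0.019029120954211578 [ 0.46108591 -0.00261569  0.92406013] [[-0.01, -1.0, -0.03], [-0.99, 0.01, -0.13], [0.13, 0.03, -0.99]]
0.1 [0.12626216 0.53506617 0.2417848 ] [[-5.25761704e-04  2.29747117e-01  9.73250218e-01]
 [-1.15439365e-03  9.73249564e-01 -2.29747586e-01]
 [-9.99999195e-01 -1.24430636e-03 -2.46478737e-04]]
```

View pics/top1.png

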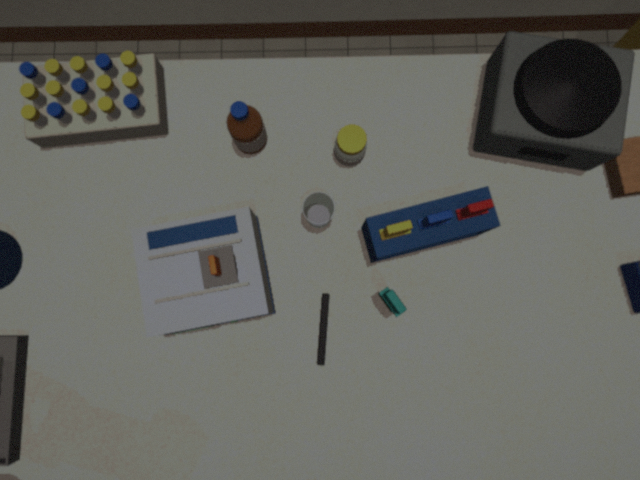

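View pics/scene1.png

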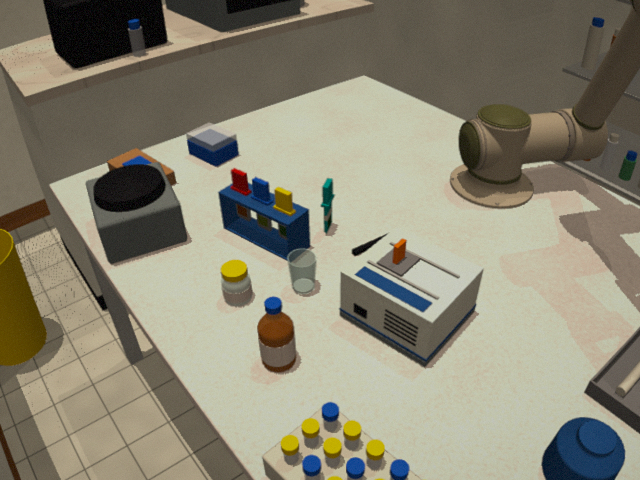

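The top view shows the reader at left around (203,272), with its orange tab at (214,265), and the rack at (430,224).

Candidates for the yellow paddle:
- **Rack:** yellow cap at (398,229), the one I choose.
- **Jar lid:** (351,138).
- **Vial caps:** in the box near (80,85).
- **Turquoise look-alike:** (392,300), to be left alone.

In the scene view the rack's yellow cap is at (284,200) and the tab is at (400,250).

```bash
cat > m.py <<'E'
from h import *
def blob(d,lo,hi,box):
    h=cv2.cvtColor(d['image'],cv2.COLOR_RGB2HSV); m=cv2.inRange(h,lo,hi)
    k=np.zeros_like(m); u0,v0,u1,v1=box; k[v0:v1,u0:u1]=m[v0:v1,u0:u1]
    n,l,s,c=cv2.connectedComponentsWithStats(k); 
    if n<2: return None
    i=1+np.argmax(s[1:,4]); mm=(l==i).astype(np.uint8)
    ct=max(cv2.findContours(mm,0,1)[0],key=len); return c[i],s[i],cv2.minAreaRect(ct),mm
def tri(a,b):
    (c1,r1),(c2,r2)=a,b; A=np.stack([r1,-r2],1); s=np.linalg.lstsq(A,c2-c1,rcond=None)[0]
    p,q=c1+s[0]*r1,c2+s[1]*r2; return (p+q)/2,np.linalg.norm(p-q)
OR=((5,150,90),(16,255,255)); YE=((22,120,80),(34,255,255)); BL=((100,110,30),(125,255,255))
E
python3 - <<'E'
from m import *
T,S=cam('top'),cam('scene')
def yaw(d,rect,z):
    b=cv2.boxPoints(rect); P=np.array([onplane(d,*p,z)[:2] for p in b]); e=[P[1]-P[0],P[2]-P[1]]
    L=[np.linalg.norm(x) for x in e]; x=e[int(np.argmax(L))]; return P.round(3).tolist(),np.round(L,3),np.degrees(np.arctan2(x[1],x[0])).round(1)
for nm,c,bt,bs in [('tab',OR,(180,235,250,300),(370,220,430,280)),('yel',YE,(375,210,425,250),(265,180,305,225))]:
    a,b=blob(T,*c,bt),blob(S,*c,bs); print(nm,a[0],a[2],b[0],tri(ray(T,*a[0]),ray(S,*b[0])))
a=blob(T,*BL,(140,205,245,260)); print('stripe',a[2],yaw(T,a[2],.12))
a=blob(T,*BL,(340,180,510,270)); print('rack',a[2],yaw(T,a[2],.105))
im=T['image']; A=cv2.resize(im[200:340,125:275],None,fx=2.6,fy=2.6,interpolation=2); B=cv2.resize(im[180:320,360:510],None,fx=2.6,fy=2.6,interpolation=2)
save({'image':np.hstack([A,B])},'crop1.png')
E
```

```text
tab [212.33333333 264.3125    ] ((212.2432403564453, 264.4594421386719), (17.755088806152344, 5.589565753936768), 80.53767395019531) [398.83842795 250.93449782] (array([0.52620999, 0.16633383, 0.14693213]), np.float64(0.001551867057702512))
yel [399.21198157 227.18894009] ((399.2353210449219, 228.44119262695312), (11.64171028137207, 24.4960994720459), 75.96376037597656) [283.48883375 200.86600496] (array([ 0.58307905, -0.13141581,  0.1257124 ]), np.float64(0.006146317386702579))
stripe ((191.90951538085938, 232.0405731201172), (15.8024320602417, 88.43712615966797), 78.85710906982422) ([[0.581, 0.282], [0.608, 0.138], [0.582, 0.133], [0.555, 0.277]], array([0.147, 0.027]), np.float64(-79.3))
rack ((430.10546875, 223.80841064453125), (43.00429916381836, 131.43902587890625), 75.30268096923828) ([[0.602, -0.074], [0.656, -0.287], [0.586, -0.301], [0.532, -0.09]], array([0.22 , 0.072]), np.float64(-75.7))
```

View pics/crop1.png

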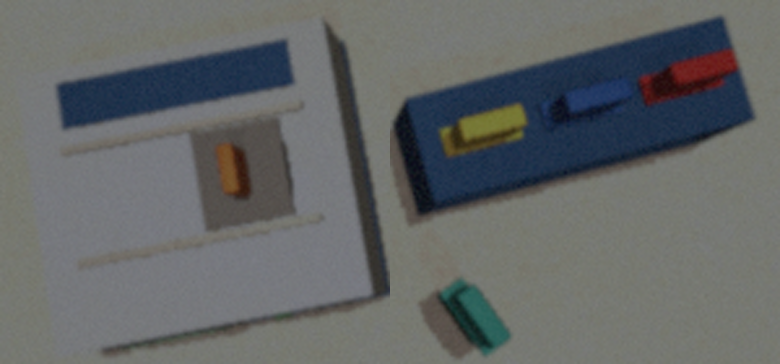

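The crop confirms the choices: orange tab on its grey plate at left, and the yellow-capped paddle in the rack's left-hand hole. The turquoise look-alike stands apart in front.

```bash
cat > go.py <<'E'
from h import *
from scipy.spatial.transform import Rotation as Ro
def go(p,a):
    "tool shift (cm) and rotvec to TCP p, tool down with tool y at world angle a deg"
    s=env.observe(); R=np.array(s['tool_rot']); y=np.array([np.cos(np.radians(a)),np.sin(np.radians(a)),0]); x=np.array([0,0,-1.])
    G=np.stack([x,y,np.cross(x,y)],1)
    print('shift',(R.T@(np.array(p)-s['position'])*100).round(2),'rot',Ro.from_matrix(R.T@G).as_rotvec().round(3),'t',s['time_s'],'pos',np.round(s['position'],4),'q',np.round(s['q'],0),'F',np.round(s['ft_force'],1))
E
python3 -c "
from go import *
go((.526,.166,.24),100.7)"
```

```text
shift [  0.21 -26.75  47.38] rot [-0.419 -0.     0.001] t 0.2 pos [0.1263 0.5351 0.2419] q [ 64.  22.  74.  -0.  84. -12.] F [ 0.3  0.7 -0.1]
```

Request:
carry_out(
  motion=[
    [[0,-2,3.5,-0.08,0,0,8.5],[0,-4,7,-0.16,0,0,8.5],[0,-6,10.5,-0.24,0,0,8.5],[0,-8,14,-0.32,0,0,8.5],[0,-10,17.5,-0.42,0,0,8.5]],
  ],
)

```text
time_s: 0.62
position: [0.2743, 0.3965, 0.2423]
tool_rot: [[-0.0, -0.19, 0.982], [-0.0, 0.982, 0.19], [-1.0, -0.0, -0.0]]
ft_force: [0.8, 0.8, 0.3]
grip_width: 0.0851
```

```bash
python3 -c "
from go import *
go((.526,.166,.24),100.7)"
```

```text
shift [  0.23 -27.42  20.33] rot [ 0.005 -0.     0.   ] t 0.6167 pos [0.2743 0.3965 0.2423] q [ 41.  15.  85.  -0.  80. -60.] F [0.8 0.8 0.3]
```

Request:
carry_out(
  motion=[
    [[0,-3,2.2,0,0,0,8.5],[0,-6,4.4,0,0,0,8.5],[0,-9,6.7,0,0,0,8.5],[0,-12,8.9,0,0,0,8.5],[0,-15,11.1,0,0,0,8.5]],
  ],
)

```text
time_s: 1.03
position: [0.4114, 0.2698, 0.2423]
tool_rot: [[-0.0, -0.186, 0.983], [0.0, 0.983, 0.186], [-1.0, 0.0, -0.0]]
ft_force: [0.1, 0.1, -0.5]
grip_width: 0.0849
```

Request:
carry_out(
  motion=[
    [[0,-3.1,2.3,0,0,0,8.5],[0,-6.2,4.6,0,0,0,8.5],[0,-9.3,6.9,0,0,0,8.5],[0,-12.3,9.2,0,0,0,8.5],[0,-12.3,9.2,0,0,0,8.5]],
  ],
)

```text
time_s: 1.45
position: [0.5276, 0.1632, 0.2414]
tool_rot: [[0.001, -0.181, 0.983], [-0.001, 0.983, 0.181], [-1.0, -0.001, 0.0]]
ft_force: [-0.2, 0.6, 0.7]
grip_width: 0.0853
```

```bash
python3 -c "
from go import *
go((.526,.166,.145),100.7)
d=cam('wrist'); save(d,'w1.png'); print(-d['R'].T@d['t'],d['k1'],d['f'])"
```

```text
shift [ 9.64  0.31 -0.11] rot [-0.005  0.     0.001] t 1.45 pos [0.5276 0.1632 0.2414] q [  5.  22.  74.  -0.  84. -95.] F [-0.2  0.6  0.7]
[0.44394373 0.14820465 0.37347214] -0.028518118604596354 370.05523960700924
```

View pics/w1.png

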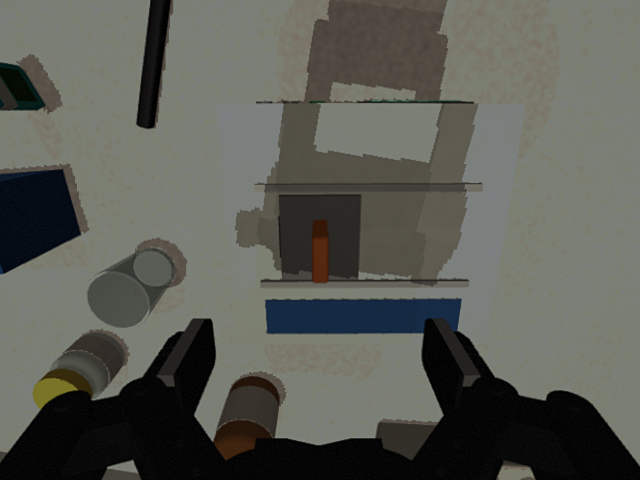

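The wrist view shows the tab at (320,250) on the grey plate, which spans u 280–360 and v 195–278. The fingers straddle the tab, midline about u 318.

```bash
python3 -c "
from m import *
d=cam('wrist')
P=[onplane(d,u,v,.126) for u,v in [(280,195),(360,195),(360,278),(280,278)]]; print('plate',np.round(P,4).tolist(),np.mean(P,0))
b=blob(d,(3,150,60),(18,255,255),(290,200,350,300)); print(b[1],b[2])
x,y,w,h=b[1][:4]
for v in (y,): print('tabtop',onplane(d,x,v,.168),onplane(d,x+w,v,.168))
s=blob(d,*BL,(240,285,480,345)); Q=cv2.boxPoints(s[2]); Q=np.array([onplane(d,*q,.12) for q in Q]); print(Q.round(4).tolist(),Q.mean(0)); e=[Q[1]-Q[0],Q[2]-Q[1]]; print([np.degrees(np.arctan2(k[1],k[0])) for k in e])
for L in [((255,187),(482,186)),((262,282),(468,284))]:
    a,c=[onplane(d,*p,.125) for p in L]; k=a-c; print(np.degrees(np.arctan2(k[1],k[0])))
"
```

```text
plate [[0.4957, 0.1335, 0.126], [0.4859, 0.1867, 0.126], [0.5458, 0.2001, 0.126], [0.5564, 0.1426, 0.126]] [0.52094996 0.16571744 0.126     ]
[308 240  16  45 708] ((315.5, 262.0), (44.0, 15.0), 90.0)
tabtop [0.50999935 0.15636556 0.168     ] [0.50829139 0.16557147 0.168     ]
[[0.5815, 0.1326, 0.12], [0.5546, 0.2785, 0.12], [0.5828, 0.2875, 0.12], [0.6106, 0.1365, 0.12]] [0.58237869 0.20876459 0.12      ]
[np.float64(100.45519059001309), np.float64(17.68610082384327)]
-79.17015682006831
-80.14073120996711
```

Request:
carry_out(
  motion=[
    [[2.5,0.25,-0.3,0,0,0,5],[5,0.25,-0.3,0,0,0,5],[7.5,0.25,-0.3,0,0,0,5],[9.6,0.25,-0.3,0,0,0,5],[9.6,0.25,-0.3,0,0,0,5]],
  ],
)

```text
time_s: 1.97
position: [0.5174, 0.1703, 0.1429]
tool_rot: [[-0.007, -0.187, 0.982], [-0.001, 0.982, 0.187], [-1.0, 0.001, -0.007]]
ft_force: [0.2, 0.2, -1.1]
grip_width: 0.0499
```

Request:
carry_out(
  motion=[
    [[0,0,0,0,0,0,0],[0,0,0,0,0,0,0],[0,0,0,0,0,0,0],[0,0,0,0,0,0,0],[0,0,0,0,0,0,0]],
  ],
  grip_force=25,
)

```text
time_s: 2.38
position: [0.5208, 0.1697, 0.148]
tool_rot: [[0.003, -0.186, 0.983], [0.0, 0.983, 0.186], [-1.0, -0.0, 0.003]]
ft_force: [-0.9, -0.0, 7.1]
grip_width: 0.0095
```

Request:
carry_out(
  motion=[
    [[0,0,0,0,0,0,0],[0,0,0,0,0,0,0],[0,0,0,0,0,0,0],[0,0,0,0,0,0,0],[0,0,0,0,0,0,0]],
  ],
  grip_force=25,
)

```text
time_s: 2.8
position: [0.5208, 0.1697, 0.148]
tool_rot: [[0.003, -0.186, 0.983], [0.001, 0.983, 0.186], [-1.0, -0.0, 0.003]]
ft_force: [-1.6, -0.1, 6.8]
grip_width: 0.0096
```

Request:
carry_out(
  motion=[
    [[-0.2,0.8,0,0,0,0,0],[-0.2,1.7,0,0,0,0,0],[-0.2,2.6,0,0,0,0,0],[-0.2,3.5,0,0,0,0,0],[-0.2,4.3,0,0,0,0,0]],
  ],
)

```text
time_s: 3.22
position: [0.5126, 0.2126, 0.1482]
tool_rot: [[0.001, -0.186, 0.983], [0.0, 0.983, 0.186], [-1.0, -0.0, 0.001]]
ft_force: [6.2, -1.2, -9.4]
grip_width: 0.0093
```

Request:
carry_out(
  motion=[
    [[0,0.3,0,0,0,0,0],[0,0.6,0,0,0,0,0],[0,0.8,0,0,0,0,0],[0,0.8,0,0,0,0,0],[0,0.8,0,0,0,0,0]],
  ],
)

```text
time_s: 3.63
position: [0.5112, 0.2201, 0.1482]
tool_rot: [[0.001, -0.186, 0.983], [0.0, 0.983, 0.186], [-1.0, -0.0, 0.001]]
ft_force: [5.2, -0.2, -8.8]
grip_width: 0.0099
```

Request:
carry_out(
  motion=[
    [[0.1,0.2,0,0,0,0,0],[0.1,0.4,0,0,0,0,0],[0.1,0.5,0,0,0,0,0],[0.1,0.5,0,0,0,0,0]],
  ],
)

```text
time_s: 3.97
position: [0.5112, 0.2207, 0.1481]
tool_rot: [[0.003, -0.185, 0.983], [-0.009, 0.983, 0.185], [-1.0, -0.009, 0.001]]
ft_force: [5.1, -25.3, 0.5]
grip_width: 0.0096
```

Request:
carry_out(
  motion=[
    [[0,0.2,0,0,0,0,0],[0,0.4,0,0,0,0,0],[0,0.4,0,0,0,0,0]],
  ],
)

```text
time_s: 4.22
position: [0.5111, 0.2212, 0.1482]
tool_rot: [[0.003, -0.184, 0.983], [-0.016, 0.983, 0.184], [-1.0, -0.016, 0.0]]
ft_force: [7.7, -46.1, 2.9]
grip_width: 0.0097
```

Request:
carry_out(
  motion=[
    [[0,-0.8,0,0,0,0,0],[0,-0.8,0,0,0,0,4],[0,-0.8,0,0,0,0,4],[0,-0.8,0,0,0,0,4],[0,-0.8,0,0,0,0,4]],
  ],
)

```text
time_s: 4.63
position: [0.5102, 0.2213, 0.1475]
tool_rot: [[0.0, -0.187, 0.982], [0.0, 0.982, 0.187], [-1.0, 0.0, 0.0]]
ft_force: [-0.2, -0.2, 0.5]
grip_width: 0.0404
```

Request:
carry_out(
  motion=[
    [[-3,0,0,0,0,0,4],[-6,0,0,0,0,0,5],[-9,0,0,0,0,0,6],[-12,-2,0,0,0,0,7],[-14,-6,0,0,0,0,8]],
  ],
)

```text
time_s: 5.05
position: [0.5208, 0.1667, 0.2893]
tool_rot: [[0.004, -0.191, 0.982], [0.001, 0.982, 0.191], [-1.0, 0.001, 0.004]]
ft_force: [2.2, -0.3, 0.3]
grip_width: 0.0791
```

```bash
python3 -c "
from m import *
from go import go
go((.58,-.13,.3),14.3)
d=cam('wrist'); save(d,'w2.png')
T=cam('top'); save(T,'t2.png'); a=blob(T,*OR,(120,235,250,300)); print(a[0],onplane(T,*a[0],.15))
"
```

```text
shift [ -1.09 -30.25   0.14] rot [ 1.514  0.003 -0.004] t 5.05 pos [0.5208 0.1667 0.2893] q [  5.  20.  70.   0.  90. -96.] F [ 2.2 -0.3  0.3]Traceback (most recent call last):
  File "<string>", line 6, in <module>
    T=cam('top'); save(T,'t2.png'); a=blob(T,*OR,(120,235,250,300)); print(a[0],onplane(T,*a[0],.15))
                                                                           ~^^^
TypeError: 'NoneType' object is not subscriptable
```

View pics/w2.png

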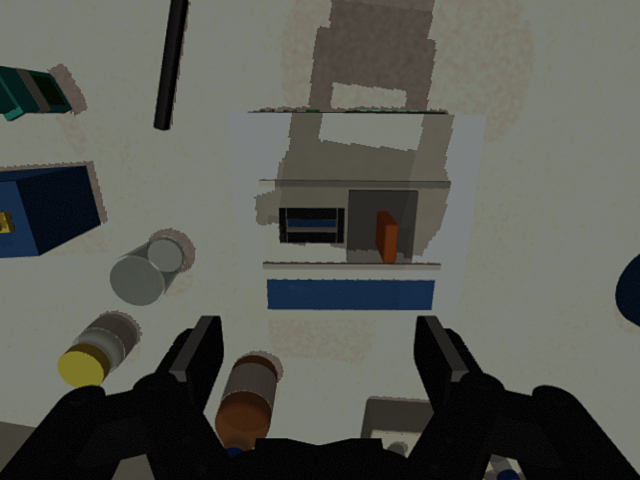

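The shutter is open, at its stop. The slot's black frame spans about (279,207) to (345,243), and the tab is now at (387,237).

```bash
cat > slot.py <<'E'
from m import *
def slot(d,box):
    u0,v0,u1,v1=box; g=cv2.cvtColor(d['image'],cv2.COLOR_RGB2GRAY)
    m=np.zeros_like(g); m[v0:v1,u0:u1]=(g[v0:v1,u0:u1]<32)*255
    m=cv2.morphologyEx(m,cv2.MORPH_CLOSE,np.ones((15,15)))
    ct=max(cv2.findContours(m,0,1)[0],key=cv2.contourArea); r=cv2.minAreaRect(ct)
    Q=np.array([onplane(d,*q,.12) for q in cv2.boxPoints(r)]); e=[Q[1]-Q[0],Q[2]-Q[1]]
    return r,Q.mean(0),[(round(float(np.linalg.norm(k)),4),round(float(np.degrees(np.arctan2(k[1],k[0]))),1)) for k in e]
E
python3 -c "
from slot import *
from go import go
d=cam('wrist'); print(slot(d,(262,190,348,255)))
s=blob(d,*BL,(250,270,450,315)); Q=np.array([onplane(d,*q,.12) for q in cv2.boxPoints(s[2])]); e=[Q[1]-Q[0],Q[2]-Q[1]]; print(Q.mean(0),[np.degrees(np.arctan2(k[1],k[0])) for k in e])
go((.583,-.1315,.3),14.3)
"
```

```text
(((316.5, 223.5), (33.0, 61.0), 90.0), array([0.52467924, 0.16042792, 0.12      ]), [(0.0508, 100.6), (0.029, 12.0)])
[0.58221041 0.20846952 0.12      ] [np.float64(100.59770204327576), np.float64(16.988743575879074)]
shift [ -1.26 -30.11   0.6 ] rot [ 1.506  0.002 -0.002] t 5.2 pos [0.5217 0.1634 0.2873] q [  5.  20.  70.   0.  90. -96.] F [-0.7 -1.  -0.8]
```

Request:
carry_out(
  motion=[
    [[0,-2,0,0.12,0,0,8],[0,-4,0,0.24,0,0,8],[0,-7,0,0.36,0,0,8],[0,-10,0,0.48,0,0,8],[0,-12,0,0.6,0,0,8]],
  ],
)

```text
time_s: 5.62
position: [0.5434, 0.0457, 0.2848]
tool_rot: [[-0.002, 0.406, 0.914], [0.0, 0.914, -0.406], [-1.0, -0.001, -0.002]]
ft_force: [0.1, 0.2, 0.4]
grip_width: 0.0797
```

```bash
python3 -c "
from go import *
go((.583,-.1315,.3),14.3)
"
```

```text
shift [ -1.54 -14.58  10.81] rot [ 0.903 -0.002  0.002] t 5.6167 pos [0.5434 0.0457 0.2848] q [ -8.  20.  70.  -0.  90. -74.] F [0.1 0.2 0.4]
```

Request:
carry_out(
  motion=[
    [[-0.5,-2,1.5,0.12,0,0,8],[-1,-4,3,0.24,0,0,8],[-1.5,-6,4.5,0.36,0,0,8],[-1.5,-8,6,0.48,0,0,8],[-1.5,-10,7.5,0.6,0,0,8]],
  ],
)

```text
time_s: 6.03
position: [0.5723, -0.0751, 0.3001]
tool_rot: [[-0.001, 0.851, 0.526], [0.001, 0.526, -0.851], [-1.0, -0.001, -0.001]]
ft_force: [0.9, 0.8, -0.5]
grip_width: 0.0801
```

```bash
python3 -c "
from go import *
go((.583,-.1315,.3),14.3)
"
```

```text
shift [ 0.   -2.05  5.37] rot [ 0.304 -0.001  0.001] t 6.0333 pos [ 0.5723 -0.0751  0.3001] q [-19.  23.  63.   0.  94. -51.] F [ 0.9  0.8 -0.5]
```

Request:
carry_out(
  motion=[
    [[0,-0.8,2,0.1,0,0,8],[0,-1.5,4,0.2,0,0,8],[0,-2,5.4,0.3,0,0,8],[0,-2,5.4,0.3,0,0,8],[0,-2,5.4,0.3,0,0,8]],
  ],
)

```text
time_s: 6.45
position: [0.5838, -0.1309, 0.2997]
tool_rot: [[-0.002, 0.966, 0.257], [0.001, 0.257, -0.966], [-1.0, -0.002, -0.002]]
ft_force: [-0.2, 0.2, -0.2]
grip_width: 0.0799
```

```bash
python3 -c "
from slot import *
from go import go
d=cam('wrist'); go((.583,-.1315,.142),14.3); save(d,'w3.png')
T=cam('top'); a=blob(T,(4,100,60),(18,255,255),(120,235,250,300)); print(a and (a[0],onplane(T,*a[0],.15)))
print('slot top',slot(T,(198,240,245,290)))
save({'image':cv2.resize(T['image'][200:340,125:275],None,fx=4,fy=4,interpolation=2)},'t3.png')
"
```

```text
shift [15.82 -0.08  0.12] rot [ 0.012 -0.001  0.001] t 6.5 pos [ 0.5837 -0.1303  0.3002] q [-24.  25.  60.   0.  95. -39.] F [-0.7  0.   0.6]
(array([179.17333333, 272.02222222]), array([0.51366923, 0.21854011, 0.15      ]))
slot top (((219.5, 267.0), (13.97391414642334, 19.39908218383789), 80.53767395019531), array([0.52339279, 0.16087387, 0.12      ]), [(0.0319, -81.0), (0.023, -169.7)])
```

View pics/w3.png

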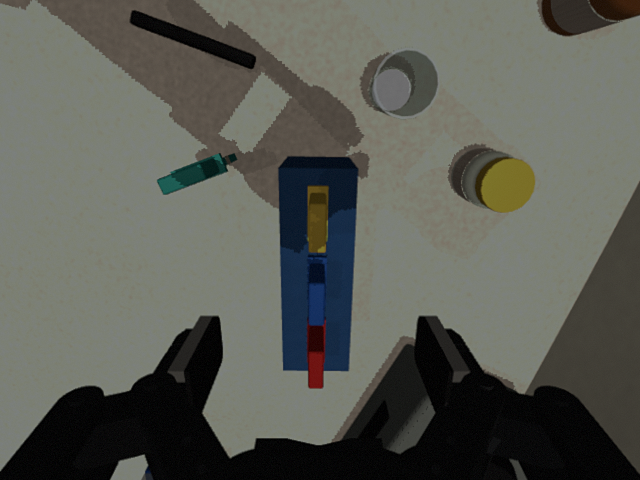

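View pics/t3.png

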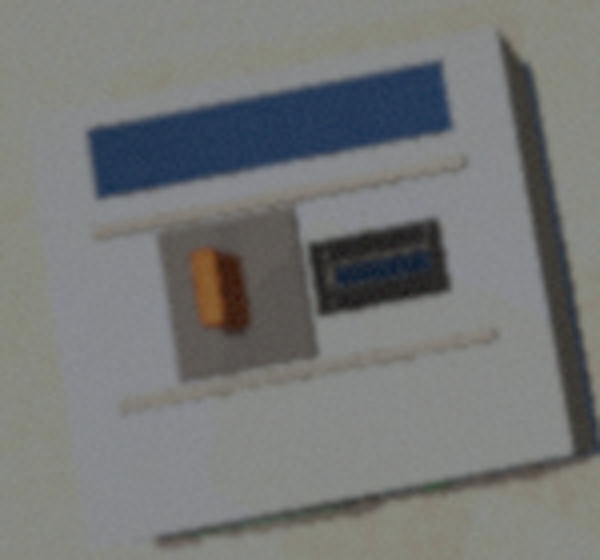

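Wrist view: the yellow paddle sits in the rack's near hole, flange from about (307,186) to (328,253), with blue and red behind it. The top crop shows the shutter fully clear of the slot, frame centre near crop (380,267), which is full-image (220,267).

```bash
python3 -c "
from m import *
from go import go
d=cam('wrist')
C=np.array([onplane(d,u,v,.105) for u,v in [(280,168),(357,168),(349,370),(283,370)]]);print(C.round(4).tolist(),C.mean(0))
for k in (C[0]-C[3],C[1]-C[2],C[1]-C[0]): print(np.linalg.norm(k).round(4),np.degrees(np.arctan2(k[1],k[0])))
a=np.degrees(np.arctan2(*((C[0]+C[1]-C[2]-C[3])[[1,0]])))-90; print('yaw',a)
c=C.mean(0); y=np.array([-np.sin(np.radians(a)),np.cos(np.radians(a)),0]); print('hole',c+.066*y)
b=blob(d,(20,100,50),(36,255,255),(295,175,340,265)); print(b[1],b[2])
x,yy,w,h=b[1][:4]; print('flange far/near corner',onplane(d,307,186,.111),onplane(d,328,186,.111), 'grip top near', onplane(d,308,252,.157),onplane(d,328,252,.157))
T=cam('top'); q=blob(T,(20,100,50),(36,255,255),(375,205,425,250)); print(q[:2] if q else None)
go((.583,-.1315,.142),a)
"
```

```text
[[0.5399, -0.0978, 0.105], [0.605, -0.0804, 0.105], [0.6588, -0.2857, 0.105], [0.5909, -0.3039, 0.105]] [ 0.59865012 -0.19195449  0.105     ]
0.2123 103.88734279199514
0.2122 104.67620451339265
0.0674 14.993899552242743
yaw 14.281699336324934
hole [ 0.58236861 -0.12799424  0.105     ]
[ 307  186   21   67 1310] ((317.0, 219.0), (66.0, 20.0), 90.0)
flange far/near corner [ 0.56660494 -0.10596802  0.111     ] [ 0.58430011 -0.10122845  0.111     ] grip top near [ 0.5797477 -0.1484314  0.157    ] [ 0.59507739 -0.14432274  0.157     ]
(array([403.00578035, 226.52601156]), array([392, 220,  20,  14, 173], dtype=int32))
shift [15.89 -0.09  0.1 ] rot [ 0.011 -0.     0.   ] t 6.65 pos [ 0.5837 -0.1304  0.3009] q [-24.  25.  59.   0.  95. -39.] F [ 0.2 -0.2 -0.5]
```

Request:
carry_out(
  motion=[
    [[3,-0.1,-0.3,0.011,0,0,6],[6,-0.1,-0.3,0.011,0,0,5],[9,-0.1,-0.3,0.011,0,0,5],[11,-0.1,-0.3,0.011,0,0,5],[12,-0.1,-0.3,0.011,0,0,5]],
  ],
)

```text
time_s: 7.07
position: [0.581, -0.1278, 0.1783]
tool_rot: [[-0.004, 0.969, 0.246], [0.002, 0.246, -0.969], [-1.0, -0.003, -0.003]]
ft_force: [-0.1, -0.6, -0.6]
grip_width: 0.0503
```

Request:
carry_out(
  motion=[
    [[0,0,0,0,0,0,5],[0,0,0,0,0,0,5]],
  ],
)

```text
time_s: 7.23
position: [0.5824, -0.1288, 0.1818]
tool_rot: [[0.001, 0.969, 0.245], [-0.0, 0.245, -0.969], [-1.0, 0.001, 0.001]]
ft_force: [0.6, 0.3, 0.1]
grip_width: 0.05
```

```bash
python3 -c "
from go import *
go((.582,-.128,.130),14.3)"
```

```text
shift [ 5.18 -0.02 -0.09] rot [-0.002  0.001 -0.001] t 7.2333 pos [ 0.5824 -0.1288  0.1818] q [-24.  29.  72.   0.  78. -38.] F [0.6 0.3 0.1]
```

Request:
carry_out(
  motion=[
    [[1.5,0,-0.1,0,0,0,5],[3,0,-0.1,0,0,0,5],[4.5,0,-0.1,0,0,0,5],[5.1,0,-0.1,0,0,0,5],[5.1,0,-0.1,0,0,0,5]],
  ],
)

```text
time_s: 7.65
position: [0.5819, -0.128, 0.1301]
tool_rot: [[-0.0, 0.97, 0.245], [0.0, 0.245, -0.97], [-1.0, -0.0, -0.0]]
ft_force: [-0.9, 0.2, 0.4]
grip_width: 0.0503
```

Request:
carry_out(
  motion=[
    [[0,0,0,0,0,0,4],[0,0,0,0,0,0,3],[0,0,0,0,0,0,1],[0,0,0,0,0,0,0.5],[0,0,0,0,0,0,0.5]],
  ],
  grip_force=40,
)

```text
time_s: 8.07
position: [0.5821, -0.1282, 0.1311]
tool_rot: [[0.002, 0.97, 0.244], [-0.001, 0.244, -0.97], [-1.0, 0.001, 0.001]]
ft_force: [-1.2, -0.2, 6.4]
grip_width: 0.0136
```

Request:
carry_out(
  motion=[
    [[0,0,0,0,0,0,0.5],[0,0,0,0,0,0,0.5],[0,0,0,0,0,0,0.5]],
  ],
)

```text
time_s: 8.32
position: [0.5821, -0.1282, 0.1311]
tool_rot: [[0.002, 0.97, 0.244], [-0.001, 0.244, -0.97], [-1.0, 0.002, 0.001]]
ft_force: [-0.4, -0.1, 6.3]
grip_width: 0.0133
```

Request:
carry_out(
  motion=[
    [[-0.5,0,0,0,0,0,0.5],[-1.5,0,0,0,0,0,0.5],[-3,0,0,0,0,0,0.5],[-5,0,0,0,0,0,0.5],[-7,0,0,0,0,0,0.5]],
  ],
)

```text
time_s: 8.73
position: [0.5815, -0.128, 0.2012]
tool_rot: [[-0.001, 0.97, 0.244], [0.0, 0.244, -0.97], [-1.0, -0.0, -0.0]]
ft_force: [0.4, -0.2, -0.8]
grip_width: 0.0136
```

Request:
carry_out(
  motion=[
    [[-2,0,0,0,0,0,0.5],[-4,0,0,0,0,0,0.5],[-6,0,0,0,0,0,0.5],[-8.5,0,0,0,0,0,0.5],[-11,0,0,0,0,0,0.5]],
  ],
)

```text
time_s: 9.15
position: [0.5813, -0.1278, 0.3117]
tool_rot: [[-0.0, 0.97, 0.244], [0.0, 0.244, -0.97], [-1.0, -0.0, -0.0]]
ft_force: [-0.4, -0.4, -0.8]
grip_width: 0.0134
```

```bash
python3 -c "
from go import *
go((.5237,.1608,.31),10.6)"
```

```text
shift [  0.17   1.47 -29.4 ] rot [ 0.062 -0.     0.   ] t 9.15 pos [ 0.5813 -0.1278  0.3117] q [-24.  25.  59.   0.  97. -38.] F [-0.4 -0.4 -0.8]
```

Request:
carry_out(
  motion=[
    [[0,0.1,-2,0.01,0,0,0.5],[0,0.3,-5,0.02,0,0,0.5],[0,0.5,-8.5,0.03,0,0,0.5],[0,0.6,-12,0.04,0,0,0.5],[0,0.8,-15.5,0.06,0,0,0.5]],
  ],
)

```text
time_s: 9.57
position: [0.5508, 0.0256, 0.3107]
tool_rot: [[0.0, 0.983, 0.185], [0.0, 0.185, -0.983], [-1.0, 0.0, 0.0]]
ft_force: [0.7, 1.1, -1.4]
grip_width: 0.0136
```

Request:
carry_out(
  motion=[
    [[0,0,-3.5,0,0,0,0.5],[0,0,-7,0,0,0,0.5],[0,0,-10,0,0,0,0.5],[0,0,-12.5,0,0,0,0.5],[0,0,-14,0,0,0,0.5]],
  ],
)

```text
time_s: 9.98
position: [0.5245, 0.1642, 0.3108]
tool_rot: [[0.0, 0.982, 0.188], [0.001, 0.188, -0.982], [-1.0, 0.001, -0.0]]
ft_force: [0.3, -0.0, -1.3]
grip_width: 0.0137
```

Request:
carry_out(
  motion=[
    [[0,0,0,0,0,0,0.5],[0,0,0,0,0,0,0.5],[0,0,0,0,0,0,0.5]],
  ],
)

```text
time_s: 10.23
position: [0.5257, 0.161, 0.3102]
tool_rot: [[0.0, 0.983, 0.185], [-0.0, 0.185, -0.983], [-1.0, 0.0, 0.0]]
ft_force: [-0.2, -0.5, -1.2]
grip_width: 0.0134
```

```bash
python3 -c "
from go import *
go((.5237,.1608,.25),10.6)
d=cam('wrist'); save(d,'w4.png')
print(proj(d,[(.5237,.1608,.12)]))"
```

```text
shift [ 6.02 -0.2  -0.02] rot [ 0.001  0.    -0.   ] t 10.2333 pos [0.5257 0.161  0.3102] q [ 5. 20. 67. -0. 94. -6.] F [-0.2 -0.5 -1.2]
[[316.29059255 216.21455481]]
```

View pics/w4.png

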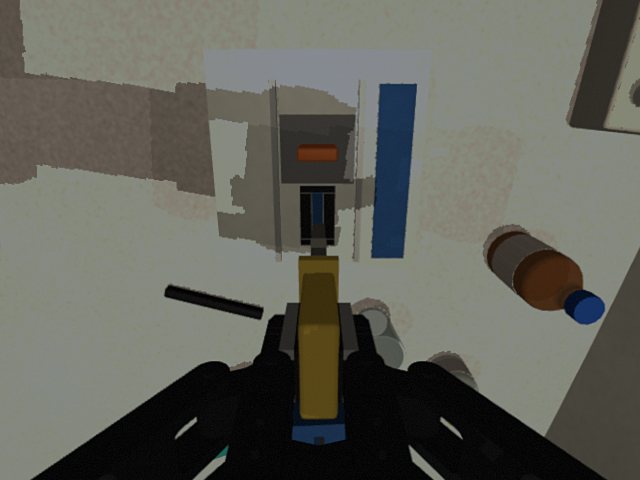

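The wrist view shows the paddle held straight, blade tip near (318,245), just short of the slot frame (301–336, 187–244) in the image. The tab and plate at (317,152) are clear of it.

```bash
python3 -c "
from slot import *
d=cam('wrist'); g=cv2.cvtColor(d['image'],cv2.COLOR_RGB2GRAY)
for v in (190,200,215,230,240,246,250,253): print(v,g[v,292:346].tolist())
b=blob(d,(20,100,50),(36,255,255),(285,250,350,430)); print(b[1:3])
for v in (290,330,370,410):
  r=np.where(b[3][v])[0]; print(v,r.min(),r.max())
print('col318',g[180:262,318].tolist())
print('col305',g[180:262,304].tolist())
"
```

```text
190 [91, 91, 90, 90, 91, 91, 92, 84, 20, 2, 5, 5, 8, 10, 10, 12, 6, 10, 4, 11, 9, 9, 9, 12, 9, 8, 5, 8, 7, 9, 8, 10, 9, 10, 6, 10, 9, 8, 12, 11, 8, 4, 31, 67, 91, 92, 88, 90, 91, 90, 91, 89, 89, 88]
200 [91, 90, 91, 92, 91, 92, 93, 83, 31, 5, 6, 6, 7, 7, 8, 9, 12, 7, 24, 41, 30, 23, 26, 20, 27, 23, 22, 22, 22, 24, 36, 51, 12, 6, 11, 9, 6, 10, 12, 10, 3, 10, 40, 77, 92, 90, 90, 90, 90, 89, 89, 89, 89, 88]
215 [89, 87, 88, 89, 88, 89, 90, 84, 44, 9, 5, 4, 7, 7, 10, 7, 5, 6, 23, 46, 41, 27, 23, 26, 24, 24, 26, 26, 20, 23, 42, 58, 13, 8, 5, 9, 9, 8, 9, 7, 3, 9, 51, 92, 89, 84, 84, 102, 137, 137, 136, 135, 135, 136]
230 [87, 88, 87, 87, 87, 89, 89, 84, 60, 13, 6, 4, 4, 6, 11, 5, 8, 4, 9, 27, 32, 26, 25, 26, 27, 27, 26, 25, 23, 25, 27, 28, 24, 13, 9, 7, 5, 7, 8, 7, 7, 13, 54, 92, 89, 87, 85, 85, 103, 138, 137, 135, 136, 136]
240 [86, 86, 85, 86, 85, 88, 87, 85, 61, 11, 6, 2, 7, 5, 8, 6, 4, 3, 28, 53, 51, 53, 51, 51, 50, 50, 50, 51, 53, 51, 51, 49, 52, 50, 32, 5, 5, 6, 6, 3, 5, 17, 54, 89, 88, 83, 102, 137, 139, 136, 135, 135, 136, 135]
246 [86, 87, 85, 87, 85, 88, 86, 86, 88, 90, 96, 94, 8
[... 759 characters left out ...]
.0, 41.0), 90.0))
290 299 337
330 298 339
370 300 337
410 300 337
col318 [47, 46, 49, 74, 86, 60, 15, 3, 9, 12, 5, 17, 25, 26, 22, 23, 24, 24, 26, 27, 22, 25, 24, 22, 24, 25, 25, 25, 23, 23, 24, 23, 27, 22, 22, 26, 24, 22, 24, 25, 26, 24, 23, 29, 27, 26, 30, 27, 29, 25, 26, 24, 26, 28, 23, 28, 24, 30, 41, 51, 50, 50, 51, 50, 50, 49, 53, 45, 26, 24, 27, 28, 28, 26, 24, 37, 49, 48, 45, 48, 61, 72]
col305 [44, 45, 49, 72, 88, 61, 13, 4, 13, 8, 8, 19, 31, 26, 10, 7, 8, 11, 4, 11, 7, 10, 11, 10, 9, 12, 8, 13, 8, 5, 7, 9, 7, 10, 8, 7, 8, 8, 8, 6, 9, 8, 4, 7, 7, 9, 11, 5, 10, 5, 4, 9, 9, 3, 7, 8, 3, 10, 19, 20, 7, 6, 3, 5, 31, 71, 89, 95, 100, 100, 99, 98, 96, 117, 140, 115, 50, 43, 47, 48, 64, 72]
```

```bash
python3 -c "
from m import *
d=cam('wrist'); print(d['cx'],d['cy'])
s=onplane(d,317.1,215,.12); v=np.array([np.cos(np.radians(10.6)),np.sin(np.radians(10.6)),0]); w=np.array([-v[1],v[0],0])
print('slot',s,s@v)
C=[onplane(d,317,187-.5,.12),onplane(d,317,245,.12)]; print('frame y-extents',[c@w for c in C],np.mean([c@w for c in C]))
for u,vv,z in [(318.1,246,.212),(318.2,253,.214),(318.5,300,.336)]: p=onplane(d,u,vv,z); print(p,p@v,p@w)
t=np.array(env.observe()['position']); print('tcp',t@v,t@w)
for c in [(.5247,.1604,0),(.5234,.161,0),(.522,.1615,0)]: print(np.array(c)@v,np.array(c)@w)
"
```

```text
318.2428471871699 245.08511946585472
slot [0.52429274 0.16179575 0.12      ] 0.5451084135226905
frame y-extents [np.float64(0.08825678654277587), np.float64(0.034117392364195975)] 0.06118708945348592
[0.52469665 0.16472599 0.212     ] 0.5460444517183972 0.06539634118522013
[0.52553269 0.16063304 0.214     ] 0.5461133217022319 0.06121944541961702
[0.5202395 0.1894671 0.336    ] 0.5462145246977319 0.09053515608419477
tcp 0.546445281070789 0.06128607848924235
0.5452519743370515 0.061143556337094215
0.5440845291935246 0.06197245430238051
0.5428003953800217 0.06272145386781308
```

Request:
carry_out(
  motion=[
    [[1,-0.1,-0.03,0,0,0,0.5],[3,-0.1,-0.03,0,0,0,0.5],[5,-0.1,-0.03,0,0,0,0.5],[6.5,-0.1,-0.03,0,0,0,0.5],[7,-0.1,-0.03,0,0,0,0.5]],
  ],
)

```text
time_s: 10.8
position: [0.524, 0.1611, 0.2377]
tool_rot: [[-0.004, 0.983, 0.185], [-0.0, 0.185, -0.983], [-1.0, -0.004, -0.0]]
ft_force: [0.4, -0.1, -0.7]
grip_width: 0.0132
```

Request:
carry_out(
  motion=[
    [[0.3,0,0,0,0,0,0.5],[0.6,0,0,0,0,0,0.5],[0.9,0,0,0,0,0,0.5],[1.2,0,0,0,0,0,0.5],[1.5,0,0,0,0,0,0.5]],
  ],
)

```text
time_s: 11.22
position: [0.5248, 0.1619, 0.2252]
tool_rot: [[0.001, 0.983, 0.186], [0.0, 0.186, -0.983], [-1.0, 0.001, 0.0]]
ft_force: [1.1, -0.4, -1.0]
grip_width: 0.0133
```

```bash
python3 -c "
from m import *
from go import go
go((.5237,.1608,.179),10.6)
d=cam('wrist'); save({'image':cv2.resize(d['image'][120:300,240:400],None,fx=3.3,fy=3.3,interpolation=2)},'w5.png')"
```

```text
shift [ 4.62 -0.13  0.08] rot [ 0.002  0.    -0.001] t 11.2167 pos [0.5248 0.1619 0.2252] q [ 5. 22. 76. -0. 81. -6.] F [ 1.1 -0.4 -1. ]
```

View pics/w5.png

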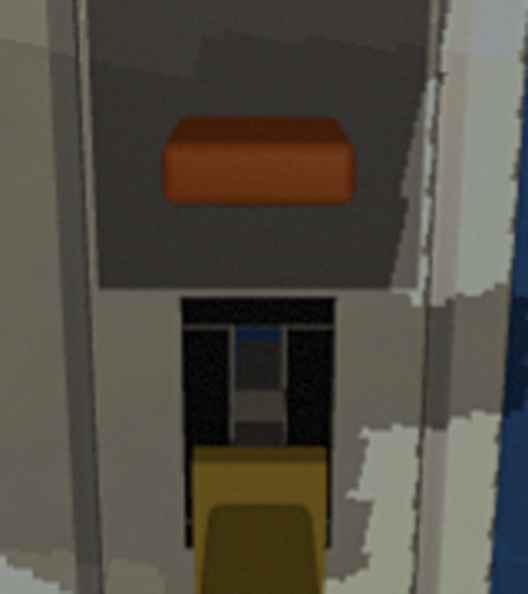

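The crop shows the blade at crop u 233–286, centred in the slot (230–287). The tip is at the mouth with no contact force.

Request:
carry_out(
  motion=[
    [[0.3,0,0,0,0,0,0.5],[0.6,0,0,0,0,0,0.5],[0.9,0,0,0,0,0,0.5],[1.2,0,0,0,0,0,0.5],[1.2,0,0,0,0,0,0.5]],
  ],
)

```text
time_s: 11.68
position: [0.5243, 0.1618, 0.2122]
tool_rot: [[-0.001, 0.983, 0.186], [-0.0, 0.186, -0.983], [-1.0, -0.001, -0.0]]
ft_force: [-0.0, -1.0, -1.9]
grip_width: 0.0137
```

```bash
python3 -c "
from go import *
go((.5237,.1608,.179),10.6)"
```

```text
shift [ 3.32 -0.08  0.09] rot [ 0.002 -0.     0.001] t 11.6833 pos [0.5243 0.1618 0.2122] q [ 5. 23. 78. -0. 80. -6.] F [-0.  -1.  -1.9]
```

Full blade section is in the slot with no contact. Continuing to the band.

Request:
carry_out(
  motion=[
    [[0.4,0,0,0,0,0,0.5],[0.8,0,0,0,0,0,0.5],[1.2,0,0,0,0,0,0.5],[1.6,0,0,0,0,0,0.5],[2,0,0,0,0,0,0.5]],
  ],
)

```text
time_s: 12.1
position: [0.5245, 0.1618, 0.1925]
tool_rot: [[-0.0, 0.983, 0.186], [-0.0, 0.186, -0.983], [-1.0, -0.0, -0.0]]
ft_force: [0.6, 0.5, -2.1]
grip_width: 0.0134
```

Request:
carry_out(
  motion=[
    [[0.3,0,0,0,0,0,0.5],[0.6,0,0,0,0,0,0.5],[0.9,0,0,0,0,0,0.5],[1.2,0,0,0,0,0,0.5],[1.3,0,0,0,0,0,0.5]],
  ],
)

```text
time_s: 12.52
position: [0.5244, 0.1619, 0.1795]
tool_rot: [[-0.001, 0.983, 0.186], [-0.0, 0.186, -0.983], [-1.0, -0.001, -0.0]]
ft_force: [-0.3, -0.8, -0.9]
grip_width: 0.0141
```

Request:
carry_out(
  motion=[
    [[0,0,0,0,0,0,0.5],[0,0,0,0,0,0,0.5],[0,0,0,0,0,0,0.5],[0,0,0,0,0,0,0.5],[0,0,0,0,0,0,0.5]],
  ],
)

```text
time_s: 12.93
position: [0.5246, 0.1619, 0.1801]
tool_rot: [[0.0, 0.983, 0.186], [0.0, 0.186, -0.983], [-1.0, 0.0, 0.0]]
ft_force: [0.5, 0.5, -1.4]
grip_width: 0.0132
```

```bash
python3 -c "
from m import *
from go import go
go((.5237,.1608,.179),10.6)
d=cam('wrist'); S=cam('scene')
A=cv2.resize(d['image'][140:340,230:410],(540,600),interpolation=2); B=cv2.resize(S['image'][180:330,350:410],(240,600),interpolation=2)
save({'image':np.hstack([A,B])},'w6.png')
print(proj(S,[(.5237,.1608,.12),(.5237,.1608,.182)]),proj(d,[(.5237,.1608,.12)]))"
```

```text
shift [ 0.11 -0.11  0.09] rot [ 0.002  0.    -0.   ] t 12.9333 pos [0.5246 0.1619 0.1801] q [ 5. 25. 80.  0. 75. -6.] F [ 0.5  0.5 -1.4]
[[397.12268657 259.92134378]
 [399.49994772 233.969036  ]] [[316.81185648 276.52865833]]
```

View pics/w6.png

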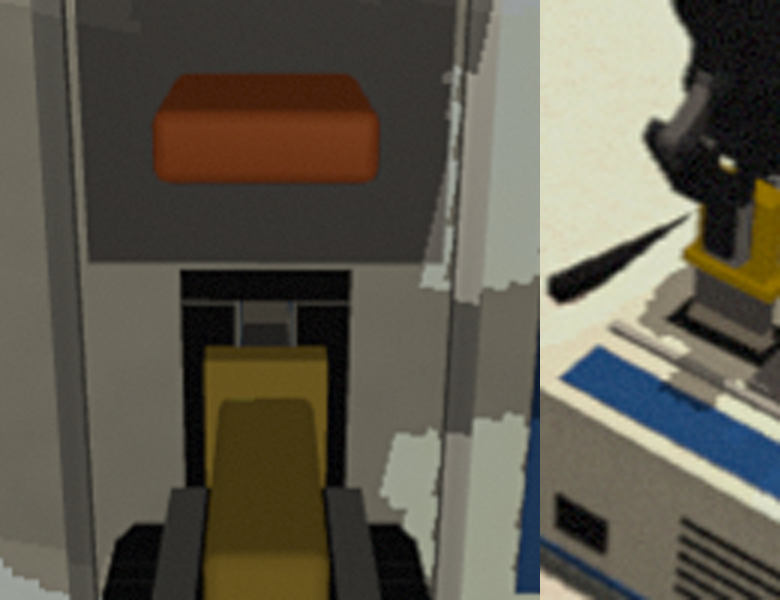

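The wrist crop shows the blade centred in the slot, shutter open. The scene crop shows the flange well above the reader and the light band at the mouth. I'll check the band height numerically.

```bash
python3 -c "
from m import *
S=cam('scene'); g=cv2.cvtColor(S['image'],cv2.COLOR_RGB2GRAY)
c=np.array([.5246,.1619]);v=np.array([.983,.184]); w=np.array([-.184,.983])
for o in (-.008,0,.008):
  print(o,end=': ')
  for z in np.arange(.108,.162,.002):
    p=np.r_[c+.004*v+o*w,z]; u,q=proj(S,[p])[0]; print('%d:%d'%(round(z*1000),cv2.getRectSubPix(g,(1,1),(float(u),float(q)))[0,0]),end=' ')
  print()
T=cam('top'); a=blob(T,(4,100,60),(18,255,255),(120,235,250,300)); print('tab',a and onplane(T,*a[0],.15))
"
```

```text
-0.008: 108:30 110:15 112:8 114:27 116:58 118:81 120:92 122:92 124:86 126:71 128:60 130:54 132:52 134:48 136:54 138:56 140:54 142:52 144:56 146:67 148:79 150:85 152:94 154:100 156:90 158:67 160:33 162:14 
0: 108:31 110:13 112:12 114:24 116:56 118:81 120:91 122:92 124:87 126:64 128:55 130:53 132:52 134:51 136:54 138:54 140:55 142:54 144:55 146:62 148:74 150:84 152:94 154:96 156:91 158:80 160:67 162:48 
0.008: 108:34 110:17 112:11 114:23 116:52 118:83 120:91 122:93 124:86 126:69 128:55 130:53 132:51 134:51 136:52 138:49 140:51 142:51 144:54 146:63 148:77 150:85 152:93 154:98 156:94 158:86 160:80 162:78 
tab None
```

Request:
carry_out(
  motion=[
    [[0.1,0,0,0,0,0,0.5],[0.1,0,0,0,0,0,0.5],[0.1,0,0,0,0,0,0.5],[0.1,0,0,0,0,0,0.5],[0.1,0,0,0,0,0,0.5]],
  ],
)

```text
time_s: 13.55
position: [0.5246, 0.1618, 0.1789]
tool_rot: [[-0.0, 0.983, 0.186], [-0.0, 0.186, -0.983], [-1.0, -0.0, 0.0]]
ft_force: [-0.5, 0.2, -1.1]
grip_width: 0.0134
```

```bash
python3 -c "
from m import *
from go import go
go((.5237,.1608,.179),10.6); d=cam('wrist')
b=blob(d,(3,120,50),(18,255,255),(270,120,370,220)); x,y,w,h=b[1][:4]; p=onplane(d,x+w/2,y,.168); print(b[1],p)
s=env.observe(); print(s['grip_width'],np.round(s['qvel'],2)); print(env.close_job())"
```

```text
shift [-0.01 -0.1   0.09] rot [0.002 0.    0.   ] t 13.55 pos [0.5246 0.1618 0.1789] q [ 5. 25. 81. -0. 75. -6.] F [-0.5  0.2 -1.1]
[ 280  165   77   37 2659] [0.51184527 0.22802531 0.168     ]
0.01321263076391544 [ 0.12  0.11 -0.03 -0.03 -0.06 -0.01]
the job is handed in; nothing more can be done
None
```

I slid the shutter open until it hit its stop. I then took the yellow paddle from the rack and lowered it through the slot until its white band was level with the mouth. The job was handed in at about 13.6 s with the gripper still holding the paddle; the hand-in gave no verdict.

**Last checks:**
- **Shutter:** it met the stop with about 46 N. After release, the top view put the tab about 58 mm from the slot. The wrist view just before hand-in agreed, with the tab's far top edge about 68 mm from the slot, where about 65 mm is expected when fully open.
- **Paddle position:** in the wrist view the blade was centred in the slot to about 1 mm. The commanded tool angle was 0.002 rad off the slot's axis, and the tool pointed straight down.
- **Band height:** the tool height put the middle of the band at about 120 mm, the mouth's height. The scene view, taken before a last 1 mm lowering, put it at about 119 mm as read, or 122 mm after allowing for a calibration offset.
- **Forces:** the wrist force was about 1 N, roughly the paddle's weight, so it was not pressing on the slot. The fingers were 13 mm apart on the 14 mm grip, with the arm almost still.

**Not settled:** the different views placed the slot up to 1–2 mm apart, within the camera calibration. One top-view check of the tab near the end found nothing, probably because the arm was in the way. I did not measure the other paddles and vessels again at the end, but no move went near them.

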